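Rap the stuck sleeve out of its tube

ROBOT

A 7-joint arm with a two-finger parallel gripper is mounted at the origin on a cart in front of the work surface, level with it; the furniture and walls round the work are solid. World frame = base frame: x ahead of the robot, y to its left, z up, the work surface at z = 0. Lengths are in mm, angles in rad, forces in N, time in s.
With the tool pointing down it reaches from about 350 to 900 mm from the base axis. Payload 19.9 kg.
Tool frame: the origin (TCP) lies at the very end of the fingers, on their centre line; the grasp point (between the pads) lies 19 mm behind it; z points along the fingers, y is the line along which they close (so a half turn about z gives the same grasp; the last joint's range is limited). The gripper opens to 85 mm and grips with 20 to 120 N. Pads are 22 mm wide; open, the fingers measure 114 mm over their backs; the gripper's body (76 mm by 85 mm) begins 54 mm behind the grasp point. The pads swing forward as they close: fully open they stand 13 mm farther back than shut.
Start: joints at [-1.292, 0.417, -0.01, 1.614, 0.005, 1.111, -0.053], TCP at [196.475, 593.295, 231.26] pointing down, gripper open.
Joint ranges: [-2.81, 2.81], [-0.39, 2.02], [-1.27, 1.25], [0.06, 2.57], [-1.19, 4.33], [0.19, 2], [-2.82, 2.82]. Speed limits (rad/s): [1.89, 1.89, 2.39, 2.39, 3.01, 3.01, 3.01].

INTERFACE

Orientations are given as a 3x3 rotation matrix whose columns are the frame's x, y, z axes.
In Python, from plant import arm, cams gives the robot as it stands (arm), with the cameras (cams).
- The arm moves only by the shell command python3 jog.py, which reads ROWS from standard input. ROWS is a JSON list of rows, 1 to 5 of them, each of 7 numbers: dx, dy, dz in normalised numbers (1 is 1 m), then a rotation vector rx, ry, rz in shares of 2 rad (1.0 is 2 rad), then the finger opening in mm; each row is the pose to reach, as a shift and turn from the pose commanded when the command began, along the tool's axes at that moment; what a row does not reach only later rows make up. A row lasts 1/8 s, in which the tool goes at most 62.5 mm and 0.188 rad, less where a joint would pass 70% of its speed; a pose out of reach is approached as far as the arm can. The fingers move at their own pace and stop on an object; the grip force is fixed at half the most. Time passes only in rows, so rows that do not move let the fingers close. It prints the time, the measured TCP pose, the force, the opening and the grip force at its end. Shift and turn numbers lie between -1 and 1, and a call with a number outside is refused. Input that does not fit is refused with a message, and nothing moves.
- arm.get_state(): the state, without advancing time (a new reading comes with each control period).
- cams.get_image(name): name is "side" or "top" or "wrist"; returns a dict with "color" (400x640x3 uint8, blue, green, red), "fx", "fy", "cx", "cy" (pixels), "R" (3x3) and "t" (3): a world point X has camera coordinates R X + t. Camera axes: x right, y down, z forward; pixel columns grow to the right and rows downward; lengths in mm; the calibration is good to about 2 mm. A picture is of the moment at which its call begins. There is no depth.
- arm.hand_in(): hands the job in; it is judged then, once.
The state is a dict: "t": time; "qpos": joint angles; "joint_vel": joint speeds; "tau": joint torques, N m; "tool_pos": TCP position; "orientation": TCP orientation; "contact_force": force on the tool from outside, world axes, zero at the start; "ft_torque": the same for the moment, N m; "width": finger opening in mm; "finger_force": force on a finger pad.
Only numpy, scipy, OpenCV 4.12 (cv2) and the standard library are available. Lean on these libraries where they do the work, as an engineer would, in place of code of your own. Each camera call takes 0.05 s, during which the arm holds its last target. There are 200 camera calls.

TASK

The last spacer sleeve has stuck in the clear storage tube that leans mouth down in the blue cradle. Take the tube out, hold it mouth down over the round rimmed plate and rap its mouth on the plate until the sleeve drops out and stays there, then lay the empty tube back in the cradle, mouth down on the toe and resting in the trough as before. Do not disturb the sample bottle, timer, beaker and blower standing nearby.

Things in the scene. Friction and masses are not known exactly. Their poses are not given: they have to be found in the camera images.
- tube: loose storage tube, 54 mm outside diameter, 150 mm long, 0.2 kg: clear barrel (bore 46 mm) with a solid aluminium cap, 54 mm diameter and 44 mm long, closing its upper end; the other end is the open mouth. Origin: centre of the mouth's edge; z from mouth to cap (up when held mouth down). Starts in the cradle, leaning 30 degrees, axes parallel to cradle_seat's. Grip across the cap.
- tube_mouth (a point): centre of the tube's open mouth edge (same point as the tube's origin)
- tube_cap (a point): centre of the flat top of the tube's cap, 150 mm from the mouth along the tube's z
- sleeve: loose brass spacer sleeve with an orange band, 43 mm diameter, 50 mm long, 0.09 kg, seen through the barrel. Origin: centre of its lower end; z along its axis, parallel to the tube's z at the start. It starts 45 mm inside the mouth (origin), held by three spring balls with about 5.5 N of friction, so its weight alone does not free it.
- sleeve_mid (a point): middle of the sleeve, 25 mm above its origin along its z. Rapping the mouth on the plate makes the sleeve slip down in the tube: not at all at 0.05 m/s, about 2 mm a rap when the mouth meets the plate at 0.15 to 0.2 m/s, often all at once at 0.3 m/s. After about 5 mm it comes free and drops through the wider bore on to the plate; the tube then lifts off it freely.
- plate: fixed round rapping plate, 160 mm diameter, with a raised rim 5 mm wide. Origin: centre of its underside, on the table. Its hard flat top is 12 mm above the origin; the rim's top is 19 mm above the origin, the flat inside the rim is 150 mm across.
- cradle: fixed cradle on a grey base 150 x 100 mm, 90 mm high: a blue trough leaning 30 degrees from vertical, 64 mm wide between two cheeks, with a flat toe at its lower end. Origin: on the table under the toe; it leans to -x of its frame (towards the robot), y across it. Trough and cheeks end 84 and 72 mm above the toe along the slope, so a seated tube's cap is clear for the fingers.
- cradle_seat (a point): where the centre of the mouth of a seated tube lies, 33 mm above the table, on the toe's surface; its z axis is the axis of a seated tube (leaning 30 degrees, up towards the robot), y across the trough. The trough's floor lies 27 mm from this axis on its -x side; the +x side is open.
- sample_bottle: bystander: sample bottle with dark cap, 33 mm diameter, 66 mm high, origin at its underside; leave alone
- bench_timer: bystander: bench timer, 58 x 66 x 20 mm, origin at its underside; leave alone
- beaker: bystander: small glass beaker, 46 mm diameter, 56 mm high, origin at its underside; leave alone
- blower: bystander: black lens blower with red nozzle, 43 mm diameter, 102 mm high, origin at its underside; leave alone

How it is judged:
By the outcome, as a careful person would: the job done as asked, in the order asked, and still so for the second after the job is handed in, with the robot touching nothing.
It also fails if it takes over 45 s, if anything falls off the work surface, if the arm or the gripper's body presses on something with over 40 N, if the wrist force passes 120 N, or if a joint passes its speed limit or range.

## Working session

There is one attempt and no reset: what is moved stays moved. The work goes in short steps, Python scripts to look and compute and a shell command to move; the robot and the scene stay as the last step left them, time stands still between calls to the robot, and variables do not carry over. Pictures are saved under pics/ and viewed, at most 10 in all, crops included, and the job is handed in when it is done.

```bash
ls; mkdir -p pics; python3 - <<'E'
from plant import arm, cams
import cv2,numpy as np,pickle
s=arm.get_state();print({k:np.round(v,3).tolist() for k,v in s.items()})
d={}
for n in("side","top","wrist"):
    d[n]=cams.get_image(n);i=d[n];cv2.imwrite(f"pics/{n}0.png",i["color"]);print(n,i["fx"],i["cx"],i["cy"],np.round(i["R"],3).tolist(),np.round(i["t"],1))
pickle.dump(d,open("im0.pkl","wb"))
E
```

```text
jog.py
pics
plant.py
{'t': 0.0, 'qpos': [-1.292, 0.418, -0.01, 1.614, 0.005, 1.111, -0.053], 'joint_vel': [-0.0, 0.001, 0.002, -0.002, -0.001, -0.0, 0.0], 'tau': [-0.0, -86.442, 0.679, -43.49, 0.019, 0.007, 0.0], 'tool_pos': [196.371, 592.963, 230.612], 'orientation': [[-0.949, 0.314, -0.0], [0.314, 0.949, -0.001], [-0.0, -0.001, -1.0]], 'contact_force': [-0.205, 0.382, -0.168], 'ft_torque': [-0.018, 0.012, 0.009], 'finger_force': 0.0, 'width': 85.226}
side 411.95716008159127 319.64826823522515 200.27602636874133 [[-0.991, -0.132, 0.009], [-0.057, 0.359, -0.932], [0.12, -0.924, -0.364]] [548.8 211.5 931.1]
top 442.5164899417527 315.690075266474 206.818282257219 [[-0.0, -1.0, 0.001], [-0.999, 0.0, -0.04], [0.04, -0.001, -0.999]] [-128.   547.  1372.4]
wrist 343.9150803807445 317.148190654582 198.08920073669526 [[0.314, 0.949, -0.001], [0.909, -0.301, 0.29], [0.275, -0.092, -0.957]] [-624.8  -37.5  380.4]
```

View pics/side0.png

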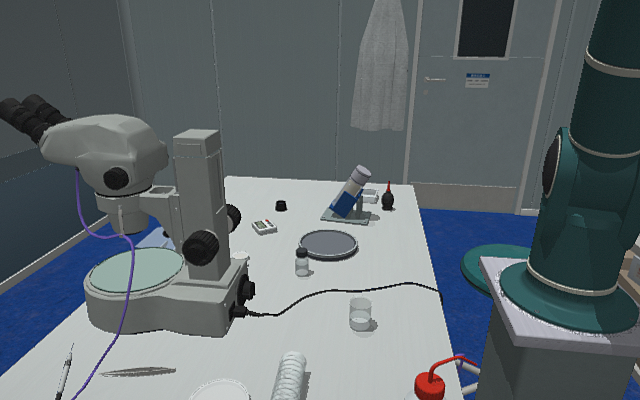

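View pics/top0.png

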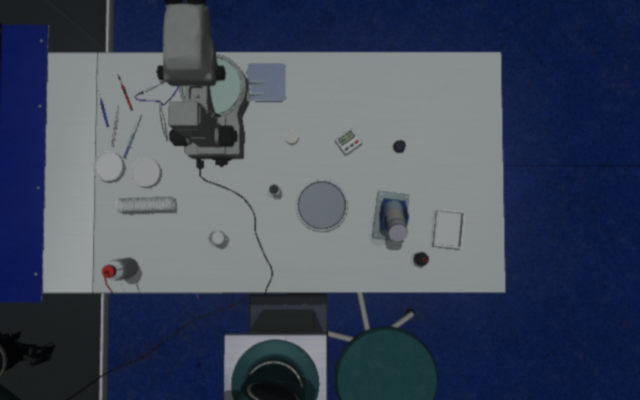

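Side: tube leans in the blue cradle, cap about (362,173), plate about (329,243), blower (388,197). Top: plate centre about (323,206), cap about (397,232), cradle (392,217). Next, enlarged crops and the plate ellipse.

```bash
cat > h.py <<'E'
import numpy as np,cv2
from plant import arm, cams
def ray(i,p):
    d=np.array([(p[0]-i["cx"])/i["fx"],(p[1]-i["cy"])/i["fy"],1.]);R=np.array(i["R"])
    return -R.T@i["t"],R.T@d/np.linalg.norm(d)
def onz(i,p,z):
    c,d=ray(i,p);return c+d*(z-c[2])/d[2]
def tri(*ips):
    A=np.zeros((3,3));b=np.zeros(3);cs=[]
    for i,p in ips:
        c,d=ray(i,p);P=np.eye(3)-np.outer(d,d);A+=P;b+=P@c;cs.append((c,d))
    X=np.linalg.solve(A,b)
    return X,[float(np.linalg.norm(np.cross(X-c,d))) for c,d in cs]
def proj(i,X):
    c=np.array(i["R"])@X+i["t"];return np.array([i["cx"]+i["fx"]*c[0]/c[2],i["cy"]+i["fy"]*c[1]/c[2]])
def crop(i,x,y,w,h,k):
    return cv2.resize(i["color"][y:y+h,x:x+w],None,fx=k,fy=k,interpolation=cv2.INTER_CUBIC)
E
python3 - <<'E'
from h import *
import pickle
d=pickle.load(open("im0.pkl","rb"));t,s=d["top"],d["side"]
a=crop(t,360,180,80,90,6);b=crop(s,310,155,80,90,6)[:, :320]
b=crop(s,316,155,53,90,6)
cv2.imwrite("pics/c1.png",np.hstack([a,b]))
print(a.shape,b.shape)
# plate: grey disc darker than the table, in both views
for n,(x,y,w,h) in dict(top=(290,172,66,66),side=(292,225,72,40)).items():
    i=d[n];g=cv2.cvtColor(i["color"],cv2.COLOR_BGR2GRAY)[y:y+h,x:x+w]
    th,m=cv2.threshold(g,0,255,cv2.THRESH_BINARY_INV+cv2.THRESH_OTSU)
    c=max(cv2.findContours(m,cv2.RETR_EXTERNAL,cv2.CHAIN_APPROX_NONE)[0],key=cv2.contourArea)
    e=cv2.fitEllipse(cv2.convexHull(c));p=np.array(e[0])+[x,y];print(n,th,p,e[1],e[2],[onz(i,p,z).round(1) for z in(0,12,19)])
    d[n+'p']=p
print(tri((t,d['topp']),(s,d['sidep'])))
E
```

```text
(540, 480, 3) (540, 318, 3)
top 119.0 [321.79745865 206.2810936 ] (50.956153869628906, 52.07264709472656) 169.8759765625 [array([ 549.1, -147.3,    0. ]), array([ 548.6, -147.2,   12. ]), array([ 548.3, -147. ,   19. ])]
side 144.0 [326.18067551 246.44561386] (33.72420120239258, 64.88807678222656) 87.04386901855469 [array([ 555.2, -147.4,    0. ]), array([ 552.7, -124.7,   12. ]), array([ 551.2, -111.4,   19. ])]
(array([ 5.52120249e+02, -1.47064339e+02,  1.98882353e-01]), [3.011483792012106, 3.011483792012147])
```

View pics/c1.png

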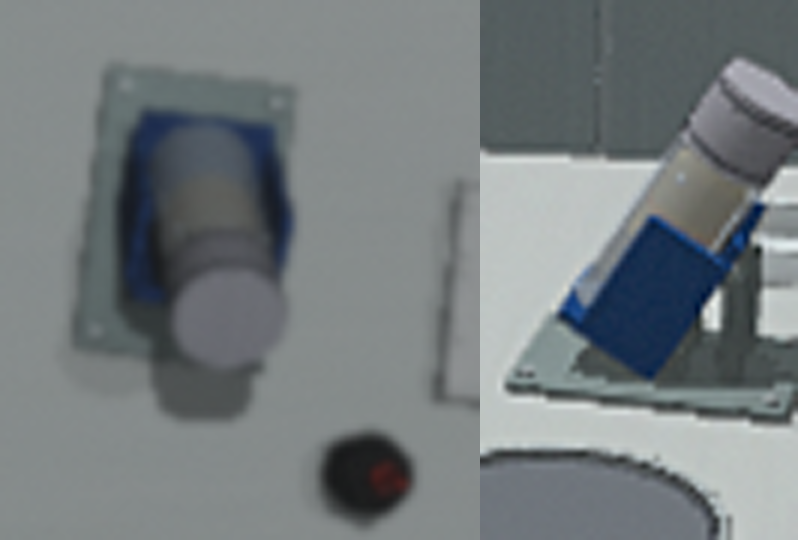

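Crop: cap disc centre top-view (398.2,232.7), side-view (363.5,170.5); base-plate edges show the cradle yawed about −7°. I'll verify these and plan the first move.

```bash
cat >> h.py <<'E'
from scipy.spatial.transform import Rotation as Ro
def move(pos,R=None):
    "shift and rotvec in the current tool axes to reach pose"
    s=arm.get_state();T=np.array(s["orientation"]);p=np.array(s["tool_pos"])
    R=T if R is None else R
    return (T.T@(np.array(pos)-p)).round(1),Ro.from_matrix(T.T@R).as_rotvec().round(4)
def axes(yaw,lean):
    "tool pointing down with y across the cradle, leaning by lean (cap side to -x)"
    return Ro.from_euler('ZY',[yaw,-lean]).as_matrix()@np.diag([-1,1,-1.])
E
python3 - <<'E'
from h import *
import pickle
d=pickle.load(open("im0.pkl","rb"));t,s,w=d["top"],d["side"],d["wrist"]
print(tri((t,(398.2,232.7)),(s,(363.5,170.5))))
for p in((113,65),(297,87),(75,348)): print(onz(t,(360+p[0]/6,180+p[1]/6),8).round(1))
st=arm.get_state();T=np.array(st["orientation"]);c=-w["R"].T@w["t"]
print("cam in tool",T.T@(c-st["tool_pos"]),(T.T@w["R"].T).round(3))
yaw=np.radians(-7.2)
print(axes(yaw,0).round(2).tolist(),axes(yaw,np.radians(30)).round(2).tolist())
print(move((330,300,300),axes(yaw,0)),move((420,-20,330),axes(yaw,0)),move((400,-260,330),axes(yaw,0)))
E
```

```text
(array([ 468.16125595, -357.90748584,  158.31607882]), [0.6153723166399481, 0.615372316639897])
[ 597.3 -326.3    8. ]
[ 585.7 -422.5    8. ]
[ 449.5 -305.6    8. ]
cam in tool [  74.32879102    0.22734411 -143.55881685] [[ 0.    -0.957 -0.29 ]
 [ 1.     0.    -0.   ]
 [ 0.    -0.29   0.957]]
[[-0.99, 0.13, 0.0], [0.13, 0.99, 0.0], [0.0, 0.0, -1.0]] [[-0.86, 0.13, 0.5], [0.11, 0.99, -0.06], [-0.5, 0.0, -0.87]]
(array([-219. , -236.3,  -69. ]), array([-0.0009, -0.    , -0.1941])) (array([-405. , -511.8,  -98.7]), array([-0.0009, -0.    , -0.1941])) (array([-461.5, -745.9,  -98.5]), array([-0.0009, -0.    , -0.1941]))
```

The manual's scale: shifts go in shares of 1 m and turns go in shares of 2 rad. Converting my numbers, -236 mm / 1000 = -0.236, -219 mm / 1000 = -0.219, -0.194 rad / 2 = -0.097.

```bash
echo '[[-0.219, -0.236, -0.069, 0, 0, -0.097, 85], [-0.219, -0.236, -0.069, 0, 0, -0.097, 85], [-0.219, -0.236, -0.069, 0, 0, -0.097, 85], [-0.219, -0.236, -0.069, 0, 0, -0.097, 85], [-0.219, -0.236, -0.069, 0, 0, -0.097, 85]]' | python3 jog.py; echo '[[-0.134, -0.265, -0.03, 0, 0, 0, 85], [-0.134, -0.265, -0.03, 0, 0, 0, 85], [-0.134, -0.265, -0.03, 0, 0, 0, 85], [-0.134, -0.265, -0.03, 0, 0, 0, 85], [-0.134, -0.265, -0.03, 0, 0, 0, 85]]' | python3 jog.py; echo '[[-0.04, -0.237, 0, 0, 0, 0, 85], [-0.04, -0.237, 0, 0, 0, 0, 85], [-0.04, -0.237, 0, 0, 0, 0, 85], [-0.04, -0.237, 0, 0, 0, 0, 85], [-0.04, -0.237, 0, 0, 0, 0, 85]]' | python3 jog.py
```

```text
t: 0.78
tool_pos: [323.9, 313.4, 297.2]
orientation: [[-0.992, 0.126, 0.0], [0.126, 0.992, 0.0], [-0.0, 0.0, -1.0]]
contact_force: [1.8, 0.6, -0.2]
width: 84.6
finger_force: 0.0
t: 1.4
tool_pos: [423.4, 33.2, 327.2]
orientation: [[-0.992, 0.127, 0.001], [0.127, 0.992, 0.0], [-0.001, 0.0, -1.0]]
contact_force: [0.6, 0.3, 0.5]
width: 84.9
finger_force: 0.0
t: 2.02
tool_pos: [432.1, -208.0, 326.7]
orientation: [[-0.991, 0.131, -0.001], [0.131, 0.991, -0.001], [0.0, -0.001, -1.0]]
contact_force: [-1.0, 1.3, 0.6]
width: 84.8
finger_force: 0.0
```

Move on a further 120 mm after the first picture, and take two.

In the tool's units: -130 mm / 1000 = -0.13, -10 mm / 1000 = -0.01.

```bash
cat > snap.py <<'E'
import sys,pickle,cv2
from plant import arm, cams
for n in sys.argv[2:]:
    i=cams.get_image(n);pickle.dump(i,open(f"{n}_{sys.argv[1]}.pkl","wb"));cv2.imwrite(f"pics/{n}_{sys.argv[1]}.png",i["color"])
E
echo '[[0, 0, 0, 0, 0, 0, 85], [0, 0, 0, 0, 0, 0, 85]]' | python3 jog.py >/dev/null; python3 snap.py A wrist; echo '[[-0.01, -0.13, 0, 0, 0, 0, 85], [-0.01, -0.13, 0, 0, 0, 0, 85], [-0.01, -0.13, 0, 0, 0, 0, 85], [-0.01, -0.13, 0, 0, 0, 0, 85]]' | python3 jog.py >/dev/null;  python3 snap.py B wrist
python3 - <<'E'
import cv2,numpy as np
a,b=[cv2.imread(f"pics/wrist_{k}.png") for k in "AB"]
cv2.imwrite("pics/ab.png",np.vstack([a[40:340],b[40:340]]))
E
```

```text
(no output)
```

View pics/ab.png

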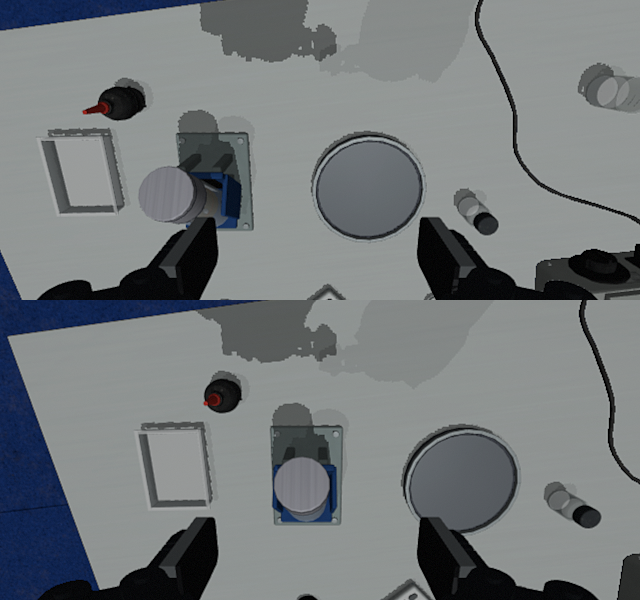

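A: cap disc about (171,234), plate (368,227). B: cap disc (302,225), plate (462,220), grey base around it. Now fit the discs and base corners.

```bash
python3 - <<'E'
from h import *
import pickle
W={k:pickle.load(open(f"wrist_{k}.pkl","rb")) for k in"AB"}
vis=[]
res={}
for k,(cap,pl,bs) in dict(A=((171,234),(368,227),(240,180)),B=((302,225),(462,220),(335,180))).items():
    i=W[k];im=i["color"].copy();lab=cv2.cvtColor(im,cv2.COLOR_BGR2LAB).astype(int);hsv=cv2.cvtColor(im,cv2.COLOR_BGR2HSV)
    print(k,"cap",im[cap[1],cap[0]],im[cap[1]-15,cap[0]+8],"plate",im[pl[1],pl[0]],"base",im[bs[1],bs[0]])
    for nm,c,r,tol in(("cap",cap,45,14),("plate",pl,75,25)):
        m=np.zeros((402,642),np.uint8)
        cv2.floodFill(cv2.bilateralFilter(im,7,25,5),m,c,0,(tol,)*3,(tol,)*3,cv2.FLOODFILL_FIXED_RANGE|cv2.FLOODFILL_MASK_ONLY|(255<<8)|4)
        m=m[1:-1,1:-1];m=cv2.morphologyEx(m,cv2.MORPH_OPEN,np.ones((5,5)))
        ct=max(cv2.findContours(m,cv2.RETR_EXTERNAL,cv2.CHAIN_APPROX_NONE)[0],key=cv2.contourArea)
        e=cv2.fitEllipse(cv2.convexHull(ct));res[k,nm]=e;print(k,nm,np.round(e[0],1),np.round(e[1],1),round(e[2]),cv2.contourArea(ct)/(np.pi/4*e[1][0]*e[1][1]))
        cv2.ellipse(im,e,(0,255,0),1)
    vis.append(im[80:320])
for nm in("cap","plate"):
    print(nm,tri((W["A"],res["A",nm][0]),(W["B"],res["B",nm][0])))
print([onz(W[k],res[k,"plate"][0],12).round(1) for k in"AB"])
cv2.imwrite("pics/fit.png",np.vstack(vis))
E
```

```text
A cap [127 120 119] [127 122 120] plate [113 108 104] base [135 133 126]
A cap [165.  233.4] [51.7 57.5] 42 0.9593372608304271
A plate [368.3 228.5] [ 93.1 101.3] 74 0.9826241091234977
B cap [127 122 120] [128 122 121] plate [99 94 90] base [115 117 104]
B cap [301.2 224.2] [53.7 54.7] 80 0.9581495013860821
B plate [461.3 222. ] [ 91.4 105.3] 61 0.9632840080354902
cap (array([ 468.48023628, -354.30822513,  164.75322537]), [0.08734984839117516, 0.08734984839121741])
plate (array([ 549.86010265, -144.34856274,   15.81801225]), [0.026321358089882584, 0.026321358089958637])
[array([ 551.5, -143.9,   12. ]), array([ 551.5, -142.8,   12. ])]
```

View pics/fit.png

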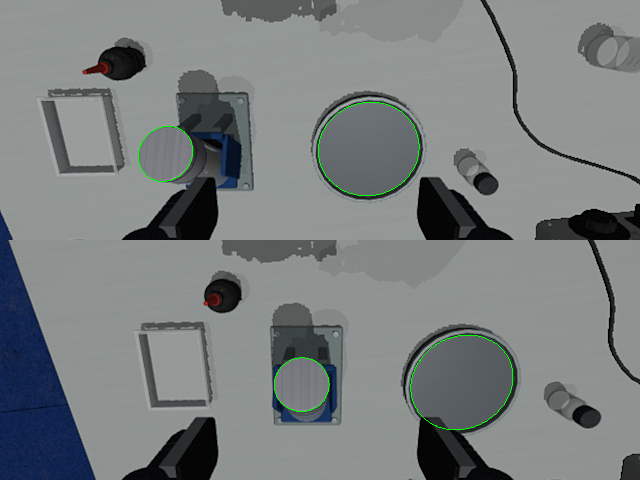

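```bash
python3 - <<'E'
from h import *
import pickle
B=pickle.load(open("wrist_B.pkl","rb"))
q=[onz(B,(x,y-160),8)[:2] for x,y in((343,325),(341,424),(271,327),(273,424))]
for a,b in((0,1),(2,3)):
    v=q[b]-q[a];print("yaw",np.degrees(np.arctan2(v[1],v[0])),np.linalg.norm(v))
print("centre",np.mean(q,0),"width",np.linalg.norm(q[0]-q[2]))
yaw=np.radians(-7.2);R=axes(yaw,np.pi/6);z=-R[:,2];cap=np.array([468.5,-354.3,164.4])
m=cap-150*z;print("mouth",m,"lateral of base centre",(np.mean(q,0)-m[:2])@R[:2,1])
pre=m+205*z;print(pre,move(pre,R),np.array(arm.get_state()["tool_pos"]))
print(arm.get_state()["t"])
E
```

```text
yaw -7.095692918085669 149.78893551939598
yaw -8.262432227734521 147.0322711984064
centre [ 518.15852303 -359.93041461] width 98.38881077923256
mouth [ 542.9086026  -363.69999252   34.49618943] lateral of base centre 0.6378461587061524
[ 441.21684571 -350.85333608  212.03139721] (array([-16.2, -15.5, 114.6]), array([ 0.0009, -0.5238,  0.001 ])) [ 427.09386925 -333.54522323  326.65582366]
2.875
```

In the tool's units: 114.6 mm / 1000 = 0.1146, 90 mm / 1000 = 0.09, -0.5238 rad / 2 = -0.2619.

```bash
echo '[[-0.016, -0.0155, 0.06, 0, -0.09, 0, 85], [-0.016, -0.0155, 0.09, 0, -0.18, 0, 85], [-0.0162, -0.0155, 0.1146, 0, -0.2619, 0, 85], [-0.0162, -0.0155, 0.1146, 0, -0.2619, 0, 85], [-0.0162, -0.0155, 0.1146, 0, -0.2619, 0, 85]]' | python3 jog.py; python3 - <<'E'
from h import *
yaw=np.radians(-7.3);R=axes(yaw,np.pi/6);z=-R[:,2];cap=np.array([468.5,-354.3,164.4])
m=cap-150*z
print(move(m+111*z,R))
E
```

```text
t: 3.5
tool_pos: [441.6, -350.1, 212.6]
orientation: [[-0.858, 0.123, 0.498], [0.106, 0.992, -0.062], [-0.502, 0.0, -0.865]]
contact_force: [-0.2, -0.3, 0.5]
width: 84.7
finger_force: 0.0
(array([ 0.7, -0.9, 94.3]), array([0.0021, 0.0025, 0.0035]))
```

In the tool's units: 94.3 mm / 1000 = 0.0943, 75 mm / 1000 = 0.075.

```bash
echo '[[0.0007, -0.0009, 0.04, 0, 0, 0, 85], [0.0007, -0.0009, 0.075, 0, 0, 0, 85], [0.0007, -0.0009, 0.0943, 0, 0, 0, 85], [0.0007, -0.0009, 0.0943, 0, 0, 0, 85]]' | python3 jog.py; echo '[[0, 0, 0, 0, 0, 0, 50], [0, 0, 0, 0, 0, 0, 50], [0, 0, 0, 0, 0, 0, 50], [0, 0, 0, 0, 0, 0, 50], [0, 0, 0, 0, 0, 0, 50]]' | python3 jog.py
```

```text
t: 4.0
tool_pos: [487.3, -356.9, 129.1]
orientation: [[-0.86, 0.123, 0.496], [0.108, 0.992, -0.059], [-0.499, 0.003, -0.867]]
contact_force: [-0.2, 0.2, 0.3]
width: 84.8
finger_force: 0.0
t: 4.62
tool_pos: [487.2, -358.6, 131.9]
orientation: [[-0.859, 0.124, 0.497], [0.107, 0.992, -0.064], [-0.501, -0.002, -0.865]]
contact_force: [-6.9, 3.2, 12.2]
width: 52.6
finger_force: 60.1
```

In the tool's units: -130 mm / 1000 = -0.13, -115 mm / 1000 = -0.115.

```bash
echo '[[0, 0, -0.025, 0, 0, 0, 50], [0, 0, -0.065, 0, 0, 0, 50], [0, 0, -0.115, 0, 0, 0, 50], [0, 0, -0.13, 0, 0, 0, 50], [0, 0, -0.13, 0, 0, 0, 50]]' | python3 jog.py;  python3 - <<'E'
from h import *
print(move((550,-145,225),axes(np.radians(-7.3),0)))
E
```

```text
t: 5.25
tool_pos: [422.5, -350.6, 243.7]
orientation: [[-0.859, 0.125, 0.497], [0.108, 0.992, -0.064], [-0.501, -0.002, -0.865]]
contact_force: [-0.1, 0.0, -3.4]
width: 53.0
finger_force: 64.7
(array([-78. , 220. ,  66.4]), array([-0.001 ,  0.5252,  0.0022]))
```

In the tool's units: 220 mm / 1000 = 0.22, 165 mm / 1000 = 0.165, 0.5252 rad / 2 = 0.2626.

```bash
echo '[[-0.019, 0.055, 0.016, 0, 0.065, 0, 50], [-0.039, 0.11, 0.033, 0, 0.14, 0, 50], [-0.058, 0.165, 0.05, 0, 0.21, 0, 50], [-0.078, 0.22, 0.0664, -0.0005, 0.2626, 0.001, 50], [-0.078, 0.22, 0.0664, -0.0005, 0.2626, 0.001, 50]]' | python3 jog.py; echo '[[0, 0, 0, 0, 0, 0, 50], [0, 0, 0, 0, 0, 0, 50]]' | python3 jog.py;python3 snap.py C side top
python3 - <<'E'
from h import *
import pickle
s=pickle.load(open("side_C.pkl","rb"));t=pickle.load(open("top_C.pkl","rb"))
st=arm.get_state();p=np.array(st["tool_pos"]);z=-np.array(st["orientation"])[:,2];print(p,z.round(3))
a=crop(s,280,130,100,135,4);b=crop(t,270,150,100,135,4)
m=p-112.5*z
for i,o in((s,(280,130)),(t,(270,150))):
    print(i is s,proj(i,m).round(1),proj(i,m+150*z).round(1), (proj(i,m)-o)*4,proj(i,np.array([550,-145,12.])))
cv2.imwrite("pics/c2.png",np.hstack([a,b]))
E
```

```text
t: 5.88
tool_pos: [552.5, -140.6, 221.8]
orientation: [[-0.992, 0.122, -0.006], [0.122, 0.992, 0.004], [0.006, 0.003, -1.0]]
contact_force: [0.9, -0.7, -3.4]
width: 52.8
finger_force: 64.6
t: 6.12
tool_pos: [549.7, -144.8, 222.7]
orientation: [[-0.992, 0.126, -0.003], [0.126, 0.992, 0.003], [0.003, 0.002, -1.0]]
contact_force: [-0.7, -0.7, -3.0]
width: 52.4
finger_force: 64.4
[ 549.35886628 -145.96114065  223.55673664] [ 0.002 -0.002  1.   ]
True [329.  209.5] [330.  154.5] [196.07969298 318.16538655] [328.02726012 243.07618092]
False [321.8 204.7] [322.8 201.9] [207.31113002 218.75363441] [321.10886161 205.84196053]
```

View pics/c2.png

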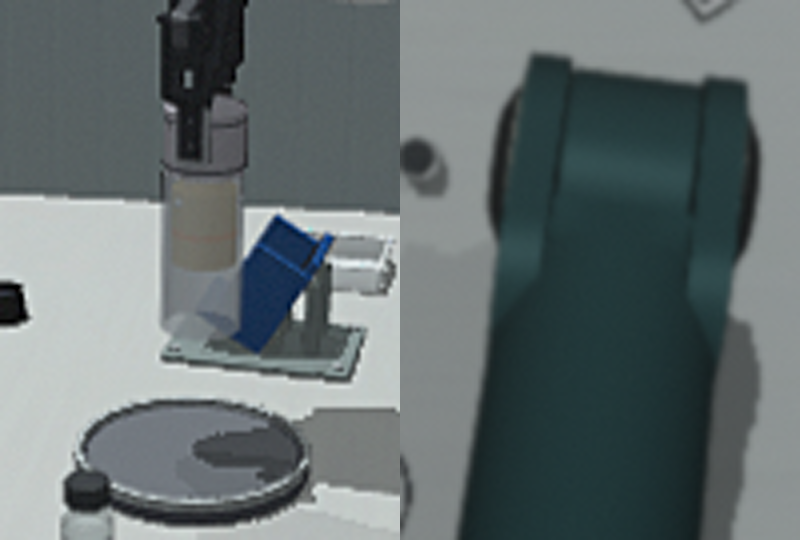

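Side view: tube hangs straight, sleeve (orange band) high in it, mouth near crop (201,328), over the plate at crop (190,450). Going down to find contact gently.

In the tool's units: 84 mm / 1000 = 0.084, 70 mm / 1000 = 0.07.

```bash
echo '[[0, 0, 0.03, 0, 0, 0, 50], [0, 0, 0.07, 0, 0, 0, 50], [0, 0, 0.084, 0, 0, 0, 50], [0, 0, 0.084, 0, 0, 0, 50], [0, 0, 0.084, 0, 0, 0, 50]]' | python3 jog.py ; echo '[[0, 0, 0.005, 0, 0, 0, 50], [0, 0, 0.01, 0, 0, 0, 50], [0, 0, 0.01, 0, 0, 0, 50]]' | python3 jog.py; echo '[[0, 0, 0.004, 0, 0, 0, 50], [0, 0, 0.008, 0, 0, 0, 50], [0, 0, 0.008, 0, 0, 0, 50]]' | python3 jog.py
```

```text
t: 6.85
tool_pos: [550.5, -145.4, 141.7]
orientation: [[-0.992, 0.127, 0.001], [0.127, 0.992, 0.001], [-0.001, 0.001, -1.0]]
contact_force: [0.1, -1.5, -1.7]
width: 52.5
finger_force: 64.5
t: 7.22
tool_pos: [549.6, -144.9, 130.0]
orientation: [[-0.992, 0.127, -0.002], [0.127, 0.992, 0.002], [0.002, 0.001, -1.0]]
contact_force: [0.5, 0.2, -2.5]
width: 52.7
finger_force: 64.5
t: 7.6
tool_pos: [552.4, -145.4, 125.5]
orientation: [[-0.992, 0.127, 0.005], [0.127, 0.992, -0.0], [-0.005, 0.001, -1.0]]
contact_force: [-4.5, 1.6, 38.0]
width: 52.6
finger_force: 69.5
```

In the tool's units: -27 mm / 1000 = -0.027, -2 mm / 1000 = -0.002.

```bash
echo '[[0, 0, -0.027, 0, 0, 0, 50], [0, 0, -0.027, 0, 0, 0, 50], [0, 0, -0.002, 0, 0, 0, 50]]' | python3 jog.py ; echo '[[0, 0, 0, 0, 0, 0, 50]]' | python3 jog.py; echo '[[0, 0, -0.04, 0, 0, 0, 50], [0, 0, -0.04, 0, 0, 0, 50]]' | python3 jog.py; python3 snap.py D side; python3 - <<'E'
from h import *
import pickle
s=pickle.load(open("side_D.pkl","rb"))
cv2.imwrite("pics/c3.png",crop(s,280,130,100,135,4))
E
```

```text
t: 7.98
tool_pos: [550.7, -145.2, 124.9]
orientation: [[-0.992, 0.127, 0.002], [0.127, 0.992, 0.001], [-0.002, 0.001, -1.0]]
contact_force: [-17.7, 16.4, 83.0]
width: 52.8
finger_force: 77.0
t: 8.1
tool_pos: [549.5, -144.5, 122.7]
orientation: [[-0.992, 0.127, -0.002], [0.127, 0.992, 0.002], [0.002, 0.002, -1.0]]
contact_force: [-0.2, -0.4, -2.5]
width: 53.0
finger_force: 73.6
t: 8.35
tool_pos: [550.9, -145.3, 166.0]
orientation: [[-0.992, 0.127, 0.002], [0.127, 0.992, 0.001], [-0.002, 0.001, -1.0]]
contact_force: [-1.7, 1.3, -2.2]
width: 52.4
finger_force: 73.3
```

View pics/c3.png

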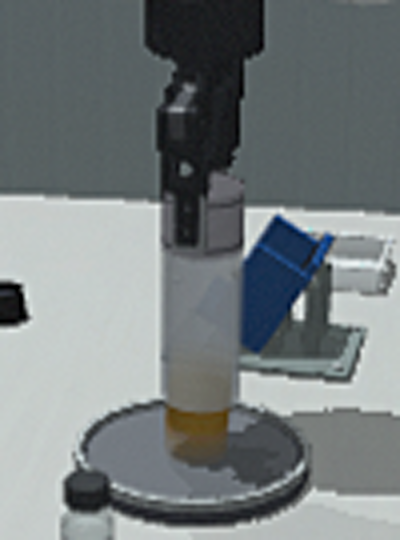

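The sleeve is out, standing on the plate (orange band about crop (197,425)); tube above it and partly over it. Lift straight up and check.

In the tool's units: -72 mm / 1000 = -0.072, -50 mm / 1000 = -0.05.

```bash
echo '[[0, 0, -0.02, 0, 0, 0, 50], [0, 0, -0.05, 0, 0, 0, 50], [0, 0, -0.072, 0, 0, 0, 50], [0, 0, -0.072, 0, 0, 0, 50], [0, 0, -0.072, 0, 0, 0, 50]]' | python3 jog.py; python3 snap.py E side wrist; python3 - <<'E'
from h import *
import pickle
s=pickle.load(open("side_E.pkl","rb"));w=pickle.load(open("wrist_E.pkl","rb"))
st=arm.get_state();p=np.array(st["tool_pos"]);z=-np.array(st["orientation"])[:,2]
print(p,z)
for k in(106,110,114,-36): print(k,(proj(s,p-k*z)-(280,110))*4)
cv2.imwrite("pics/c4.png",np.hstack([crop(s,280,110,100,150,4),cv2.resize(w["color"],(400,250))[:,:].copy() if 0 else np.vstack([cv2.resize(w["color"][100:],(400,188)),np.zeros((412,400,3),np.uint8)])]))
E
```

```text
t: 9.02
tool_pos: [549.3, -145.1, 234.6]
orientation: [[-0.992, 0.127, -0.003], [0.127, 0.992, 0.002], [0.003, 0.002, -1.0]]
contact_force: [-0.4, -0.1, -1.4]
width: 52.7
finger_force: 72.8
[ 549.34655315 -145.02124261  234.80226162] [ 0.00316808 -0.00209449  0.99999279]
106 [196.56773976 373.8096854 ]
110 [196.47693187 379.45666269]
114 [196.38636549 385.08862194]
-36 [199.95609431 163.10153135]
```

View pics/c4.png

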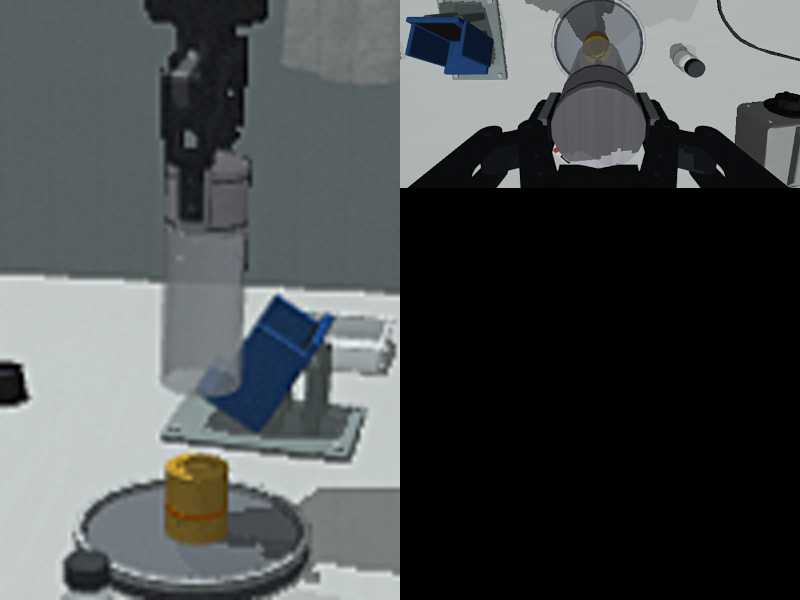

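Tube empty, sleeve standing on the plate (band at crop (197,517)); mouth near crop (200,383), tube about 1° off the tool axis. Now carry it back.

```bash
python3 - <<'E'
from h import *
R=axes(np.radians(-7.3),np.pi/6);z=-R[:,2]
print(move(np.array([487.2,-357.6,131.9])+130*z,R))
E
```

```text
(array([  99.7, -218.7,   -9.7]), array([ 1.60e-03, -5.27e-01, -4.00e-04]))
```

In the tool's units: -218.7 mm / 1000 = -0.2187, -200 mm / 1000 = -0.2, -0.527 rad / 2 = -0.2635.

```bash
echo '[[0.02, -0.045, -0.003, 0, -0.05, 0, 50], [0.045, -0.1, -0.005, 0, -0.12, 0, 50], [0.07, -0.155, -0.007, 0, -0.19, 0, 50], [0.09, -0.2, -0.009, 0, -0.24, 0, 50], [0.0997, -0.2187, -0.0097, 0.0008, -0.2635, 0, 50]]' | python3 jog.py; echo '[[0, 0, 0, 0, 0, 0, 50], [0, 0, 0, 0, 0, 0, 50], [0, 0, 0, 0, 0, 0, 50]]' | python3 jog.py; python3 snap.py F side wrist; python3 - <<'E'
from h import *
import pickle
s=pickle.load(open("side_F.pkl","rb"));w=pickle.load(open("wrist_F.pkl","rb"))
R=axes(np.radians(-7.3),np.pi/6);z=-R[:,2]
st=arm.get_state();p=np.array(st["tool_pos"]);print(p,move(np.array([487.2,-357.6,131.9])+130*z,R))
for k in(-38,108): print(k,(proj(s,p-k*z)-(310,120))*5,(proj(w,p-k*z)-(200,160))*(400/300))
cv2.imwrite("pics/c5.png",np.hstack([crop(s,310,120,80,110,5),cv2.copyMakeBorder(cv2.resize(w["color"][160:400,200:500],(400,320)),0,230,0,0,cv2.BORDER_CONSTANT)]))
E
```

```text
t: 9.75
tool_pos: [421.5, -351.0, 245.3]
orientation: [[-0.857, 0.13, 0.499], [0.112, 0.992, -0.066], [-0.503, -0.001, -0.864]]
contact_force: [0.8, -0.2, -1.5]
width: 52.8
finger_force: 72.9
t: 10.12
tool_pos: [424.0, -348.4, 245.6]
orientation: [[-0.858, 0.126, 0.497], [0.109, 0.992, -0.063], [-0.501, 0.0, -0.865]]
contact_force: [0.1, -0.3, -2.5]
width: 52.6
finger_force: 72.9
[ 423.9652213  -348.59610382  245.7450609 ] (array([ 1.6, -0.9,  0.5]), array([0.0007, 0.0017, 0.0011]))
-38 [384.53857108  65.42771409] [154.31737786 199.91783031]
108 [250.51849481 262.45973144] [155.08591925  46.17332451]
```

View pics/c5.png

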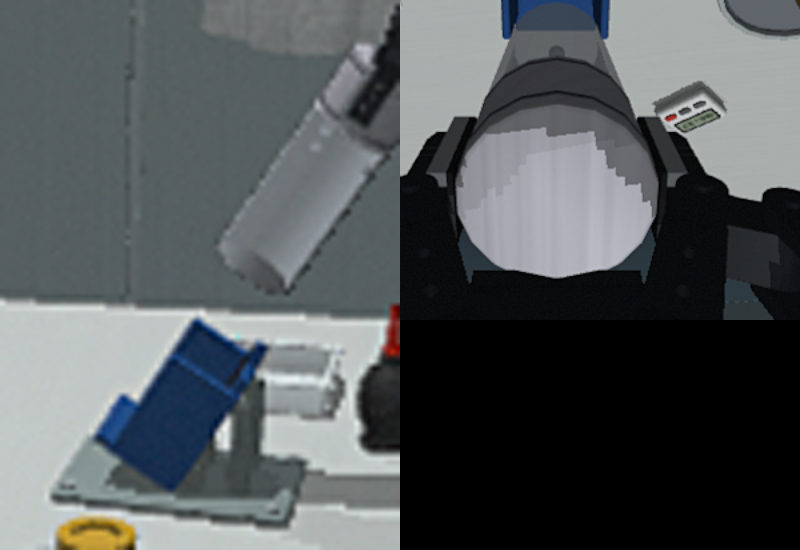

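Side: tube slope matches the trough (mouth near crop (257,265), trough mouth (225,345)); wrist: tube and blue trough share the same centre column (about 556). Insert.

In the tool's units: 122 mm / 1000 = 0.122, 110 mm / 1000 = 0.11, 0.001 rad / 2 = 0.0005.

```bash
echo '[[0.0006, -0.0009, 0.025, 0, 0.0005, 0, 50], [0.0006, -0.0009, 0.055, 0, 0.0005, 0, 50], [0.0006, -0.0009, 0.085, 0, 0.0005, 0, 50], [0.0006, -0.0009, 0.11, 0, 0.0005, 0, 50], [0.0006, -0.0009, 0.122, 0, 0.0005, 0, 50]]' | python3 jog.py; echo '[[0, 0, 0, 0, 0, 0, 50], [0, 0, 0.003, 0, 0, 0, 50], [0, 0, 0.003, 0, 0, 0, 50], [0, 0, 0.003, 0, 0, 0, 50]]' | python3 jog.py; echo '[[0, 0, 0.003, 0, 0, 0, 50], [0, 0, 0.003, 0, 0, 0, 50], [0, 0, 0.003, 0, 0, 0, 50]]' | python3 jog.py
```

```text
t: 10.85
tool_pos: [484.0, -357.2, 138.8]
orientation: [[-0.859, 0.126, 0.496], [0.11, 0.992, -0.062], [-0.5, 0.001, -0.866]]
contact_force: [0.1, 0.2, -1.6]
width: 52.5
finger_force: 72.9
t: 11.35
tool_pos: [484.7, -358.5, 137.9]
orientation: [[-0.858, 0.128, 0.497], [0.11, 0.992, -0.065], [-0.501, -0.001, -0.865]]
contact_force: [-0.0, -0.1, -2.3]
width: 52.6
finger_force: 72.9
t: 11.72
tool_pos: [486.3, -358.4, 134.7]
orientation: [[-0.859, 0.127, 0.497], [0.11, 0.992, -0.064], [-0.501, -0.0, -0.866]]
contact_force: [0.3, -0.2, -2.0]
width: 53.0
finger_force: 72.9
```

```bash
for a in 1; do echo '[[0, 0, 0.002, 0, 0, 0, 50], [0, 0, 0.004, 0, 0, 0, 50], [0, 0, 0.004, 0, 0, 0, 50]]' | python3 jog.py; done; echo '[[0, 0, 0.002, 0, 0, 0, 50], [0, 0, 0.002, 0, 0, 0, 50], [0, 0, 0.002, 0, 0, 0, 50]]' | python3 jog.py
```

```text
t: 12.1
tool_pos: [488.3, -358.6, 131.1]
orientation: [[-0.859, 0.127, 0.497], [0.11, 0.992, -0.064], [-0.501, 0.0, -0.866]]
contact_force: [0.5, 0.8, -1.7]
width: 53.2
finger_force: 72.9
t: 12.48
tool_pos: [489.3, -358.8, 129.6]
orientation: [[-0.858, 0.127, 0.497], [0.11, 0.992, -0.064], [-0.501, -0.0, -0.866]]
contact_force: [0.2, -0.4, -1.0]
width: 52.6
finger_force: 72.9
```

```bash
echo '[[0, 0, 0.0015, 0, 0, 0, 50], [0, 0, 0.0015, 0, 0, 0, 50], [0, 0, 0.0015, 0, 0, 0, 50]]' | python3 jog.py; echo '[[0, 0, 0.0015, 0, 0, 0, 50], [0, 0, 0.0015, 0, 0, 0, 50], [0, 0, 0.0015, 0, 0, 0, 50]]' | python3 jog.py
```

```text
t: 12.85
tool_pos: [490.3, -359.2, 129.4]
orientation: [[-0.858, 0.128, 0.498], [0.11, 0.992, -0.065], [-0.502, -0.001, -0.865]]
contact_force: [-9.6, 4.2, 18.5]
width: 52.7
finger_force: 75.3
t: 13.22
tool_pos: [492.0, -359.9, 129.4]
orientation: [[-0.857, 0.128, 0.5], [0.109, 0.992, -0.066], [-0.504, -0.002, -0.864]]
contact_force: [-11.7, 5.0, 30.9]
width: 52.6
finger_force: 77.6
```

Toe contact. Back off slightly, ease toward the trough floor, release, withdraw along the axis.

In the tool's units: -2 mm / 1000 = -0.002, 1 mm / 1000 = 0.001.

```bash
echo '[[0.001, 0, -0.002, 0, 0, 0, 50], [0.001, 0, -0.002, 0, 0, 0, 50]]' | python3 jog.py; echo '[[0, 0, 0, 0, 0, 0, 85], [0, 0, 0, 0, 0, 0, 85], [0, 0, 0, 0, 0, 0, 85], [0, 0, 0, 0, 0, 0, 85], [0, 0, 0, 0, 0, 0, 85]]' | python3 jog.py; python3 snap.py G side; echo '[[0, 0, -0.02, 0, 0, 0, 85], [0, 0, -0.05, 0, 0, 0, 85], [0, 0, -0.09, 0, 0, 0, 85], [0, 0, -0.13, 0, 0, 0, 85], [0, 0, -0.15, 0, 0, 0, 85]]' | python3 jog.py; echo '[[-0.014, 0, -0.04, 0, 0.09, 0, 85], [-0.024, 0, -0.06, 0, 0.18, 0, 85], [-0.034, 0, -0.08, 0, 0.26, 0, 85], [-0.034, 0, -0.08, 0, 0.26, 0, 85], [-0.034, 0, -0.08, 0, 0.26, 0, 85]]' | python3 jog.py; python3 snap.py H side wrist top
python3 - <<'E'
from h import *
import pickle
s=pickle.load(open("side_H.pkl","rb"));w=pickle.load(open("wrist_H.pkl","rb"))
cv2.imwrite("pics/c6.png",np.hstack([crop(s,280,150,110,120,4)[:, :320*2][:480,:440],cv2.copyMakeBorder(cv2.resize(w["color"],(360,225)),0,255,0,0,cv2.BORDER_CONSTANT)]))
print(arm.get_state()["t"])
E
```

```text
t: 13.48
tool_pos: [489.7, -359.2, 129.1]
orientation: [[-0.858, 0.127, 0.498], [0.11, 0.992, -0.065], [-0.502, -0.001, -0.865]]
contact_force: [3.4, -0.1, 4.2]
width: 52.6
finger_force: 74.2
t: 14.1
tool_pos: [488.9, -358.7, 128.2]
orientation: [[-0.859, 0.127, 0.497], [0.11, 0.992, -0.064], [-0.501, -0.0, -0.866]]
contact_force: [0.3, 0.7, 0.6]
width: 85.2
finger_force: 0.0
t: 14.78
tool_pos: [413.8, -349.5, 260.0]
orientation: [[-0.858, 0.128, 0.498], [0.11, 0.992, -0.066], [-0.502, -0.002, -0.865]]
contact_force: [0.9, -0.1, -0.3]
width: 84.7
finger_force: 0.0
t: 15.4
tool_pos: [403.6, -347.8, 343.5]
orientation: [[-0.992, 0.127, 0.005], [0.127, 0.992, -0.0], [-0.005, 0.001, -1.0]]
contact_force: [-0.7, -0.1, 0.4]
width: 84.8
finger_force: 0.0
15.55
```

View pics/c6.png

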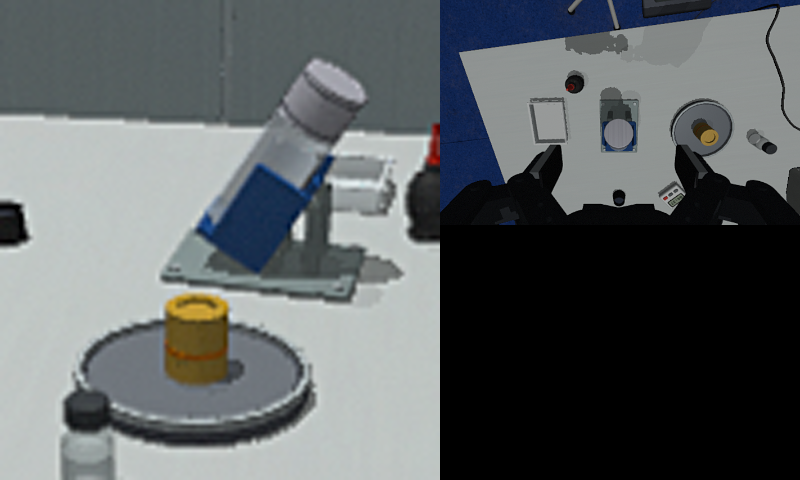

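The tube is seated as before: cap at side pixel (364.5,170.7), against (363.5,170.5) at the start. The sleeve stands on the plate and the bystanders look undisturbed.

```bash
python3 -c "
from plant import arm, cams
print(arm.hand_in())"
```

```text
the job is handed in; nothing more can be done
None
```

I rapped the sleeve out onto the plate, where it stands free, laid the empty tube back in the cradle as before, left the bystanders undisturbed, and handed the job in at about 15.6 s (highest wrist force read was about 86 N); the hand-in gave no verdict.

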